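# Set out a graduated bottle set for the auction preview

## Task

Take the four glass bottles out of the cardboard flat and line them up by height on the row of round pads on the display board, one standing upright and centred on each pad: the tallest on the red pad at one end, then step by step down to the shortest at the other end. Set each one down gently without dropping it or knocking any over, and leave the lantern and the insulator at the sides where they are.

Things in the scene. Friction and masses are not known exactly. Their poses are not given: they have to be found in the camera images.
- bottle_blue: Tallest bottle: deep blue glass, 155 mm tall; round body 62 mm across up to 103 mm, sloping shoulder, neck 26 mm across, rigid black cap on top 30 mm across, 24 mm tall (grip here from above). Origin: centre of underside, z up. Loose, about 300 g. Starts upright in a fixed cardboard flat (130 x 470 mm, rim 30 mm high) with the others, in any order.
- bottle_green: Second tallest bottle: green glass, 130 mm tall; round body 56 mm across up to 78 mm, sloping shoulder, neck 26 mm across, rigid black cap on top 30 mm across, 24 mm tall (grip here from above). Origin: centre of underside, z up. Loose, about 240 g. Starts upright in a fixed cardboard flat (130 x 470 mm, rim 30 mm high) with the others, in any order.
- bottle_amber: Third tallest bottle: amber-orange glass, 105 mm tall; round body 50 mm across up to 53 mm, sloping shoulder, neck 26 mm across, rigid black cap on top 30 mm across, 24 mm tall (grip here from above). Origin: centre of underside, z up. Loose, about 180 g. Starts upright in a fixed cardboard flat (130 x 470 mm, rim 30 mm high) with the others, in any order.
- bottle_white: Shortest bottle: milky white glass, 80 mm tall; round body 44 mm across up to 28 mm, sloping shoulder, neck 26 mm across, rigid black cap on top 30 mm across, 24 mm tall (grip here from above). Origin: centre of underside, z up. Loose, about 120 g. Starts upright in a fixed cardboard flat (130 x 470 mm, rim 30 mm high) with the others, in any order.
- pad_red: Round pad 78 mm across, 3 mm thick, fixed on a fixed wooden board (110 x 430 mm, top 18 mm above the table) beyond the flat; four pads in a straight row, 105 mm between centres. Origin: centre of the pad's underside, 3 mm below the face a bottle stands on. Red: always at one end of the row, either end; the tallest bottle's place.
- pad_cream: Round pad 78 mm across, 3 mm thick, fixed on a fixed wooden board (110 x 430 mm, top 18 mm above the table) beyond the flat; four pads in a straight row, 105 mm between centres. Origin: centre of the pad's underside, 3 mm below the face a bottle stands on. Cream: always at the opposite end from the red pad; the shortest bottle's place.
- pad_charcoal: Round pad 78 mm across, 3 mm thick, fixed on a fixed wooden board (110 x 430 mm, top 18 mm above the table) beyond the flat; four pads in a straight row, 105 mm between centres. Origin: centre of the pad's underside, 3 mm below the face a bottle stands on. Charcoal black: one of the two middle places, either one; its shade carries no meaning.
- pad_grey: Round pad 78 mm across, 3 mm thick, fixed on a fixed wooden board (110 x 430 mm, top 18 mm above the table) beyond the flat; four pads in a straight row, 105 mm between centres. Origin: centre of the pad's underside, 3 mm below the face a bottle stands on. Mid grey: the other of the two middle places; its shade carries no meaning.
- lantern: Bystander, to be left alone: a red lantern with a glass chimney, 102 mm across, 158 mm tall, 600 g, standing loose at one side of the work. Origin: centre of its underside.
- insulator: Bystander, to be left alone: a bell-shaped teal glass insulator, 72 mm across, 84 mm tall, 350 g, standing loose at the other side. Origin: centre of its underside.

How it is judged:
By the outcome, as a careful person would: the job done as asked, in the order asked, and still so for the second after the job is handed in, with the robot touching nothing.
It also fails if it takes over 109 s, if anything falls off the work surface, if the arm or the gripper's body presses on something with over 40 N, if the wrist force passes 120 N, or if a joint passes its speed limit or range.

## Robot

A 6-joint arm with a two-finger parallel gripper is mounted at the origin on the work surface. World frame = base frame: x ahead of the robot, y to its left, z up, the work surface at z = 0. Lengths are in m, angles in rad, forces in N, time in s.
With the tool pointing down it reaches from about 0.35 to 0.85 m from the base axis. Payload 8.1 kg.
Tool frame: the origin (TCP) lies between the finger pads; the fingertips stand 11 mm ahead of it and the grasp point (between the pads) lies 8 mm behind it; y points along the fingers, x is the direction in which the jaws open and shut, and the axes are right-handed (so a half turn about y gives the same grasp; the last joint's range is limited). The gripper opens to 93 mm and grips with 3 to 60 N. Pads are 15 mm wide; open, the fingers measure 128 mm over their backs; the gripper's body (75 mm by 188 mm) begins 65 mm behind the grasp point.
Start: joints at [-1.262, 0.13, 1.488, -0, 1.523, -0.085], TCP at [0.23, -0.554, 0.23] pointing down, gripper open.
Joint ranges: [-2.96, 2.96], [-0.89, 2.26], [0.02, 2.5], [-1.34, 4.48], [0, 2.73], [-2.66, 2.66]. Speed limits (rad/s): [2.39, 2.39, 2.79, 3.14, 3.14, 3.14].

## Interface

Orientations are given as a rotation vector (axis times angle).
In Python, from plant import readout, optics, robot gives the robot as it stands.
- The arm moves only by the shell command python3 -m creep 'ROWS' [FORCE]. ROWS is JSON, a list that holds one entry, the list of rows, each a list of 7 numbers: the closure, from 0 (fully open) to 1 (shut), then the shift along the tool's x, y, z in cm, then the turn, a rotation vector about the tool's x, y, z in degrees. In form: [[[grip, x, y, z, wx, wy, wz], ...]]. A call has exactly 8 rows; each row shifts and turns the pose as measured when the row begins, along the tool's axes as they then stand; what a row does not reach is not made up. A row lasts 1/10 s, in which the tool goes at most 50 mm and 8.59 degrees, less where a joint would pass 70% of its speed; a pose out of reach is approached as far as the arm can. A call is refused whole if a number of a shift passes 5 or a number of a turn 8.59, either way. A call with a gripper value outside its range is refused whole. The fingers move at their own pace and stop on an object; FORCE is the grip in N (left out, the last holds). Time passes only in rows, so rows that do not move let the fingers close, or fill a call up. It gives the time, the measured TCP pose, the force and the opening at its end, in the units of the state.
- readout.read_state(): the state, without advancing time (a new reading comes with each control period).
- optics.read_camera(name): name is "scene" or "top" or "wrist"; returns a dict with "frame" (420x560x3 uint8, red, green, blue), "depth" (420x560 float32, m along the optical axis (not along the pixel's ray), 0 where there is no reading), "intrinsics" (3x3 intrinsics, pixels), "R" (3x3) and "t" (3): a world point X has camera coordinates R X + t. Camera axes: x right, y down, z forward; pixel columns grow to the right and rows downward; lengths in m; the calibration is good to about 2 mm. The wrist camera is an equidistant fisheye: a pixel r from the principal point sees the ray r / f radians off the axis. A picture is of the moment at which its call begins.
- robot.close_job(): hands the job in, once; it reports no verdict.
The state is a dict: "t": time; "q": joint angles; "dq": joint speeds; "joint_torque": joint torques, N m; "tool_pos": TCP position; "orientation": TCP orientation; "force": force on the tool from outside, world axes, zero at the start; "wrist_torque": the same for the moment, N m; "opening": finger opening in m.
Only numpy, scipy, OpenCV 4.12 (cv2) and the standard library are available. Lean on these libraries where they do the work, as an engineer would, in place of code of your own. Each camera call takes 0.05 s, during which the arm holds its last target. There are 200 camera calls.

## Working session

There is one attempt and no reset: what is moved stays moved. The work goes in short steps, Python scripts to look and compute and a shell command to move; the robot and the scene stay as the last step left them, time stands still between calls to the robot, and variables do not carry over. Pictures are saved under pics/ and viewed, about 12 in all and at most 16, crops included, and the job is handed in when it is done.

```bash
ls; mkdir -p pics; python3 - <<'E'
from plant import readout, optics
import cv2,numpy as np
print(readout.read_state())
for n in("top","scene"):
    c=optics.read_camera(n);np.savez(f"{n}0.npz",**c)
    cv2.imwrite(f"pics/{n}0.png",c["frame"][:,:,::-1]);print(n,c["intrinsics"],c["R"],c["t"])
E
```

```text
pics
{'t': 0.0, 'q': array([-1.26239760e+00,  1.31130694e-01,  1.48928151e+00,  8.86804599e-06,
        1.52299063e+00, -8.54063972e-02]), 'dq': array([-0.00054377, -0.00054385, -0.00012333, -0.00128481, -0.00012865,
        0.00020184]), 'joint_torque': array([ 2.01262395e-03, -5.59840894e+01, -4.91758704e+01,  7.71843293e-02,
        3.52500833e-02, -1.60331128e-04]), 'tool_pos': array([ 0.23007651, -0.55354206,  0.2286044 ]), 'orientation': array([-1.36898832,  0.91541937, -0.91309888]), 'force': array([ 0.20664788, -0.13425879,  0.16122398]), 'wrist_torque': array([-0.0166426 , -0.0168814 , -0.05208314]), 'opening': 0.09294435767649367}
top [[386.38928898   0.         278.67551673]
 [  0.         386.38928898 204.23762567]
 [  0.           0.           1.        ]] [[-0.02085817 -0.99966344  0.01542538]
 [-0.9834272   0.01773519 -0.18043394]
 [ 0.18009964 -0.01893325 -0.98346614]] [-0.0010203   0.54238739  0.99089787]
scene [[411.46725113   0.         282.37154941]
 [  0.         411.46725113 203.974319  ]
 [  0.           0.           1.        ]] [[-0.82340036  0.56730359 -0.01335964]
 [ 0.47540141  0.67677354 -0.56211305]
 [-0.3098473  -0.46919528 -0.8269525 ]] [ 0.43112651 -0.23576967  1.15316437]
```

View pics/top0.png

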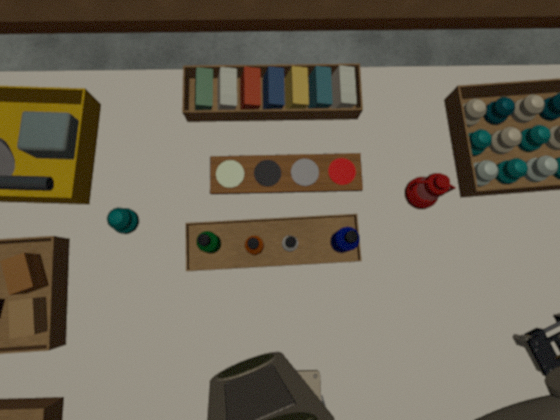

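View pics/scene0.png

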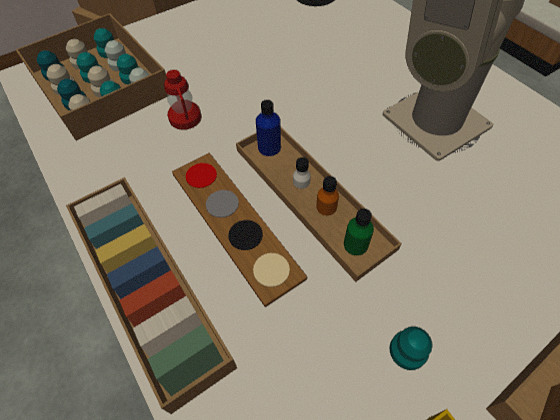

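```bash
python3 - <<'E'
from plant import readout
from scipy.spatial.transform import Rotation as R
print(R.from_rotvec(readout.read_state()['orientation']).as_matrix().round(3))
E
```

```text
[[ 0.384 -0.001  0.923]
 [-0.923  0.002  0.384]
 [-0.002 -1.     0.   ]]
```

The top view shows bottles from left (+y): green (208,241), amber (255,244), white (290,242), blue (345,239). The pads are cream (230,174), charcoal (267,173), grey (305,172) and red (342,171). The lantern is at right (425,192) and the insulator at left (122,220). The scene view agrees, and the arm is clear of everything. Next I measure positions.

```bash
cat > h.py <<'E'
import numpy as np,cv2
from scipy.spatial.transform import Rotation as Ro
from plant import readout, optics
def ray(c,uv,z):
    "pixel -> world point on plane z"
    d=c["R"].T@np.linalg.solve(c["intrinsics"],[uv[0],uv[1],1]);o=-c["R"].T@c["t"]
    return o+d*(z-o[2])/d[2]
def cloud(c):
    v,u=np.mgrid[:420,:560];p=np.stack([u,v,np.ones_like(u)],-1)@np.linalg.inv(c["intrinsics"]).T*c["depth"][...,None]
    return (p-c["t"])@c["R"]
def blobs(m,amin):
    n,l,s,ct=cv2.connectedComponentsWithStats(m.astype(np.uint8));return [(l==i,s[i],ct[i]) for i in range(1,n) if s[i,4]>=amin]
E
python3 - <<'E'
from h import *
S={"top":dict(blue=(345,239),green=(208,241),amber=(255,244),white=(290,242)),
"scene":dict(blue=(266,106),green=(363,216),amber=(330,183),white=(302,163))}
H=dict(blue=.155,green=.13,amber=.105,white=.08)
P={"top":dict(cream=(230,174),charcoal=(267,173),grey=(305,172),red=(342,171)),"scene":dict(cream=(271,269),charcoal=(245,235),grey=(222,203),red=(201,175))}
for n in S:
    c=dict(np.load(n+"0.npz"));X=cloud(c);g=c["frame"].astype(int);v,u=np.mgrid[:420,:560]
    print(n,"table z",np.median(X[300:340,250:300,2]) if n=="top" else "")
    for k,(a,b) in S[n].items():
        near=(abs(u-a)<16)&(abs(v-b)<16)&(c["depth"]>0)
        zt=np.percentile(X[near&(X[...,2]>.05)][:,2],97)
        m=near&(X[...,2]>zt-.006); q=X[m]
        # dark cap top ray-cast check
        uv=((u[m].min()+u[m].max())/2,(v[m].min()+v[m].max())/2)
        print(k,"ztop %.3f n %d"%(zt,m.sum()),"xy med",np.median(q,0).round(4),"mid",((q.min(0)+q.max(0))/2).round(4),"ray",ray(c,uv,H[k]+.004).round(4))
    for k,(a,b) in P[n].items():
        col=np.median(g[b-3:b+4,a-3:a+4].reshape(-1,3),0)
        m=(np.abs(g-col).sum(-1)<60)&(abs(u-a)<28)&(abs(v-b)<28)
        m=max(blobs(m,50),key=lambda t:t[1][4])[0]
        ct=max(cv2.findContours(m.astype(np.uint8),cv2.RETR_EXTERNAL,cv2.CHAIN_APPROX_NONE)[0],key=len)
        W=np.array([ray(c,p[0],.021) for p in ct]);e=(W.min(0)+W.max(0))/2
        print(k,col,"z %.3f"%np.median(X[m][:,2]),"ctr",W.mean(0).round(4),e.round(4),"size",np.ptp(W,0).round(3))
    fl=X[(abs(u-318)<8)&(abs(v-243)<8)] if n=="top" else X[(abs(u-283)<3)&(abs(v-147)<3)]
    print("flat floor z",np.median(fl[:,2]))
E
```

```text
top table z -0.0002050870777134423
blue ztop 0.161 n 118 xy med [ 0.4423 -0.1805  0.1588] mid [ 0.4414 -0.181   0.1589] ray [ 0.4412 -0.1807  0.159 ]
green ztop 0.136 n 119 xy med [0.4442 0.1754 0.1342] mid [0.4434 0.1764 0.134 ] ray [0.4433 0.1763 0.134 ]
amber ztop 0.111 n 103 xy med [0.4345 0.0577 0.109 ] mid [0.4346 0.0568 0.1099] ray [0.4345 0.0567 0.109 ]
white ztop 0.087 n 101 xy med [ 0.4395 -0.0382  0.0841] mid [ 0.4386 -0.0392  0.0849] ray [ 0.4385 -0.0391  0.084 ]
cream [154. 158. 133.] z 0.000 ctr [0.6361 0.1371 0.021 ] [0.637  0.1225 0.021 ] size [0.159 0.153 0.   ]
charcoal [46. 45. 43.] z 0.021 ctr [0.6373 0.0189 0.021 ] [0.6388 0.0187 0.021 ] size [0.078 0.079 0.   ]
grey [120. 116. 111.] z 0.021 ctr [ 0.6394 -0.0863  0.021 ] [ 0.6386 -0.0868  0.021 ] size [0.076 0.076 0.   ]
red [151.  31.  29.] z 0.021 ctr [ 0.6396 -0.1913  0.021 ] [ 0.6397 -0.1912  0.021 ] size [0.076 0.077 0.   ]
flat floor z 0.004208207961446529
scene table z 
blue ztop 0.160 n 99 xy med [ 0.4421 -0.1802  0.1584] mid [ 0.4412 -0.1812  0.158 ] ray [ 0.4424 -0.18    0.159 ]
green ztop 0.135 n 155 xy med [0.4451 0.1758 0.1334] mid [0.444  0.1757 0.1329] ray [0.4451 0.1766 0.134 ]
amber ztop 0.110 n 126 xy med [0.4354 0.0576 0.1083] mid [0.4349 0.0571 0.1086] ray [0.4356 0.0569 0.109 ]
white ztop 0.086 n 97 xy med [ 0.4392 -0.0385  0.0834] mid [ 0.4389 -0.0395  0.0836] ray [ 0.44   -0.0382  0.084 ]
cream [180. 162. 122.] z 0.021 ctr [0.638  0.1237 0.021 ] [0.6376 0.1227 0.021 ] size [0.076 0.076 0.   ]
charcoal [26. 25. 25.] z 0.021 ctr [0.6392 0.0194 0.021 ] [0.6383 0.0187 0.021 ] size [0.076 0.078 0.   ]
grey [103. 100.  97.] z 0.021 ctr [ 0.6393 -0.0871  0.021 ] [ 0.6386 -0.0876  0.021 ] size [0.078 0.078 0.   ]
red [149.  10.  10.] z 0.021 ctr [ 0.6401 -0.1911  0.021 ] [ 0.6394 -0.1913  0.021 ] size [0.077 0.075 0.   ]
flat floor z 0.0038381147922422775
```

```bash
cat > d.py <<'E'
import sys
from h import *
s=readout.read_state();M=Ro.from_rotvec(s["orientation"]);T=np.array(eval(sys.argv[1]))
w=Ro.from_matrix(M.as_matrix().T@np.array([[1,0,0],[0,0,1],[0,-1,0]])).as_rotvec(degrees=True)
print("t %.1f pos"%s["t"],s["tool_pos"].round(4),"tool shift cm",(M.inv().apply(T-s["tool_pos"])*100).round(2),"turn",w.round(2),"F",s["force"].round(1),"open %.4f"%s["opening"],"q6 %.2f"%s["q"][5])
E
python3 -m creep '[[[0,0,0,0,0,-8.4,0],[0,0,0,0,0,-8.4,0],[0,0,0,0,0,-8.4,0],[0,0,0,0,0,-8.4,0],[0,0,0,0,0,-8.4,0],[0,0,0,0,0,-8.4,0],[0,0,0,0,0,-8.4,0],[0,0,0,0,0,-8.4,0]]]' 25; python3 d.py '[.442,-.1805,.22]'
```

```text
t: 0.9
tool_pos: [0.2293, -0.5509, 0.2235]
orientation: [-1.561, -0.015, 0.02]
force: [0.4, 0.9, 0.2]
opening: 0.0929
t 0.9 pos [ 0.2293 -0.5509  0.2235] tool shift cm [22.12  0.66 36.54] turn [-0.58  1.31 -0.18] F [0.4 0.9 0.2] open 0.0929 q6 -1.29
```

```bash
python3 -m creep '[[[0,2.7,0,4.5,-0.6,1.3,0],[0,2.7,0,4.5,0,0,0],[0,2.7,0,4.5,0,0,0],[0,2.7,0,4.5,0,0,0],[0,2.7,0,4.5,0,0,0],[0,2.7,0,4.5,0,0,0],[0,2.7,0,4.5,0,0,0],[0,1.5,0,2,0,0,0]]]'; python3 d.py '[.442,-.1805,.22]'
```

```text
t: 1.7
tool_pos: [0.4203, -0.2233, 0.2178]
orientation: [-1.564, 0.005, 0.007]
force: [0.3, -0.8, -1.4]
opening: 0.093
t 1.7 pos [ 0.4203 -0.2233  0.2178] tool shift cm [ 2.18 -0.21  4.28] turn [-0.39  0.06 -0.44] F [ 0.3 -0.8 -1.4] open 0.0930 q6 -0.60
```

```bash
python3 -m creep '[[[0,1,-0.1,2,-0.4,0,-0.4],[0,0.8,-0.1,1.5,0,0,0],[0,0.3,0,0.6,0,0,0],[0,0,0,0,0,0,0],[0,0,0,0,0,0,0],[0,0,0,0,0,0,0],[0,0,0,0,0,0,0],[0,0,0,0,0,0,0]]]'; python3 d.py '[.442,-.1805,.22]'
python3 - <<'E'
from h import *
c=optics.read_camera("wrist");np.savez("w0.npz",**c);cv2.imwrite("pics/w0.png",c["frame"][:,:,::-1])
E
```

```text
t: 2.5
tool_pos: [0.4413, -0.1787, 0.2178]
orientation: [-1.57, -0.001, 0.007]
force: [-0.2, 0.2, 1.0]
opening: 0.0925
t 2.5 pos [ 0.4413 -0.1787  0.2178] tool shift cm [ 0.07 -0.22 -0.18] turn [-0.07  0.27 -0.21] F [-0.2  0.2  1. ] open 0.0925 q6 -0.50
```

View pics/w0.png

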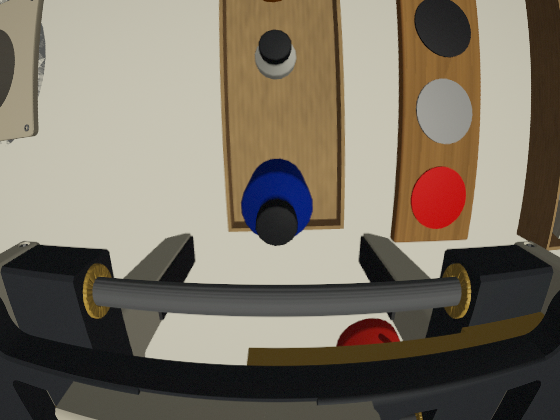

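The cap sits at (277,224), midway between the two fingers (columns 190 and 363), so it is centred in x. I descend to TCP z 0.141 and close.

```bash
python3 - <<'E'
from h import *
c=dict(np.load("w0.npz"));K=c["intrinsics"];d=np.array([277-K[0,2],224-K[1,2]]);r=np.hypot(*d);th=r/K[0,0]
v=np.r_[d/r*np.sin(th),np.cos(th)];v=c["R"].T@v;o=-c["R"].T@c["t"];print(o+v*(.159-o[2])/v[2])
E
python3 -m creep '[[[0,0.1,2,-0.2,0,0,0],[0,0,2,0,0,0,0],[0,0,2,0,0,0,0],[0,0,1.2,0,0,0,0],[0,0,0.6,0,0,0,0],[0,0,0,0,0,0,0],[0,0,0,0,0,0,0],[0,0,0,0,0,0,0]]]'; python3 d.py '[.442,-.1805,.141]'
```

```text
[ 0.44115617 -0.17824607  0.159     ]
t: 3.35
tool_pos: [0.4432, -0.1834, 0.1401]
orientation: [-1.572, -0.002, 0.001]
force: [0.7, 0.1, 0.6]
opening: 0.0931
t 3.4 pos [ 0.4432 -0.1834  0.1401] tool shift cm [-0.12 -0.09  0.29] turn [0.08 0.1  0.03] F [0.7 0.1 0.6] open 0.0931 q6 -0.50
```

```bash
python3 -m creep '[[[0,-0.1,0,0.25,0,0,0],[0,0,0,0,0,0,0],[0,0,0,0,0,0,0],[0.5,0,0,0,0,0,0],[1,0,0,0,0,0,0],[1,0,0,0,0,0,0],[1,0,0,0,0,0,0],[1,0,0,0,0,0,0]]]' 25; python3 d.py '[.442,-.1805,.141]'; python3 -m creep '[[[1,0,0,0,0,0,0],[1,0,0,0,0,0,0],[1,0,0,0,0,0,0],[1,0,-0.5,0,0,0,0],[1,0,-1,0,0,0,0],[1,0,-1,0,0,0,0],[1,0,-1,0,0,0,0],[1,0,-1,0,0,0,0]]]'; python3 d.py '[.639,-.191,.22]'
```

```text
t: 4.15
tool_pos: [0.4436, -0.1813, 0.1426]
orientation: [-1.574, -0.005, -0.002]
force: [-0.0, 0.6, -0.1]
opening: 0.0576
t 4.2 pos [ 0.4436 -0.1813  0.1426] tool shift cm [-0.16  0.15  0.08] turn [0.19 0.11 0.23] F [-0.   0.6 -0.1] open 0.0576 q6 -0.50
t: 4.95
tool_pos: [0.4418, -0.1803, 0.1888]
orientation: [-1.572, -0.001, 0.002]
force: [0.8, 0.4, -2.8]
opening: 0.0294
t 5.0 pos [ 0.4418 -0.1803  0.1888] tool shift cm [19.72 -3.12 -1.11] turn [ 0.06  0.11 -0.01] F [ 0.8  0.4 -2.8] open 0.0294 q6 -0.50
```

```bash
python3 -m creep '[[[1,1,-1,0,0,0,0],[1,2.5,-1,-0.2,0,0,0],[1,3.2,0,-0.2,0,0,0],[1,3.2,0,-0.2,0,0,0],[1,3.2,0,-0.2,0,0,0],[1,3,0,-0.2,0,0,0],[1,2,0,0,0,0,0],[1,1,0,0,0,0,0]]]'; python3 -m creep '[[[1,0.4,0,0,0,0,0],[1,0,0,0,0,0,0],[1,0,0,0,0,0,0],[1,0,0,0,0,0,0],[1,0,0,0,0,0,0],[1,0,0,0,0,0,0],[1,0,0,0,0,0,0],[1,0,0,0,0,0,0]]]'; python3 d.py '[.639,-.191,.16]'
python3 - <<'E'
from h import *
for n in("top","scene"):
    c=optics.read_camera(n);cv2.imwrite(f"pics/{n}1.png",c["frame"][:,:,::-1]);np.savez(n+"1.npz",**c)
E
```

```text
t: 5.75
tool_pos: [0.6418, -0.1917, 0.2204]
orientation: [-1.576, -0.007, -0.007]
force: [-1.1, 1.0, -2.1]
opening: 0.0294
t: 6.55
tool_pos: [0.6451, -0.1919, 0.2223]
orientation: [-1.577, -0.007, -0.007]
force: [0.5, -0.3, -2.1]
opening: 0.0293
t 6.5 pos [ 0.6451 -0.1919  0.2223] tool shift cm [-0.67  6.22  0.13] turn [0.34 0.   0.52] F [ 0.5 -0.3 -2.1] open 0.0293 q6 -0.36
```

View pics/scene1.png

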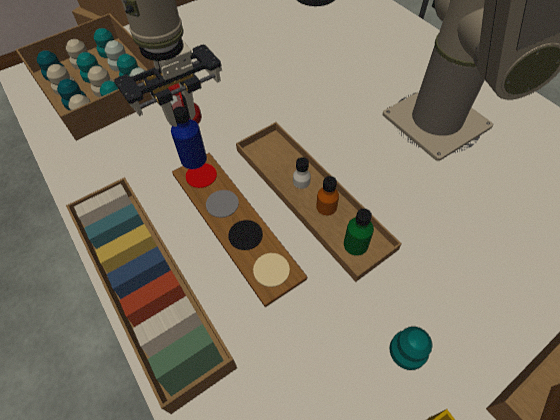

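Blue is gripped and hanging upright over the red pad at (201,175). The others are untouched.

```bash
python3 -m creep '[[[1,-0.6,0,0.1,0.3,0,0.5],[1,0,1,0,0,0,0],[1,0,1.5,0,0,0,0],[1,0,1.5,0,0,0,0],[1,0,1,0,0,0,0],[1,0,0.5,0,0,0,0],[1,0,0,0,0,0,0],[1,0,0,0,0,0,0]]]'; python3 d.py '[.639,-.191,.159]'
```

```text
t: 7.45
tool_pos: [0.6375, -0.1905, 0.1603]
orientation: [-1.57, 0.003, 0.003]
force: [-0.7, 0.1, -0.5]
opening: 0.0299
t 7.5 pos [ 0.6375 -0.1905  0.1603] tool shift cm [ 0.15  0.13 -0.05] turn [-0.04  0.01 -0.19] F [-0.7  0.1 -0.5] open 0.0299 q6 -0.37
```

```bash
python3 -m creep '[[[1,0.1,0.1,0,0,0,0],[1,0,0,0,0,0,0],[1,0,0,0,0,0,0],[1,0,0,0,0,0,0],[1,0,0,0,0,0,0],[1,0,0,0,0,0,0],[1,0,0,0,0,0,0],[1,0,0,0,0,0,0]]]'; python3 d.py '[.639,-.191,.159]'
```

```text
t: 8.25
tool_pos: [0.6397, -0.1908, 0.1611]
orientation: [-1.571, 0.0, 0.0]
force: [-0.9, -0.2, -2.3]
opening: 0.0293
t 8.2 pos [ 0.6397 -0.1908  0.1611] tool shift cm [-0.07  0.21 -0.02] turn [ 0.02  0.01 -0.02] F [-0.9 -0.2 -2.3] open 0.0293 q6 -0.37
```

Still hanging free (about −2.3 N). I ease down in small steps until the load comes off.

```bash
python3 -m creep '[[[1,0,0.1,0,0,0,0],[1,0,0,0,0,0,0],[1,0,0.1,0,0,0,0],[1,0,0,0,0,0,0],[1,0,0,0,0,0,0],[1,0,0,0,0,0,0],[1,0,0,0,0,0,0],[1,0,0,0,0,0,0]]]'; python3 d.py '[.639,-.191,.159]'
```

```text
t: 9.05
tool_pos: [0.6402, -0.1912, 0.1603]
orientation: [-1.572, -0.001, -0.001]
force: [-0.7, 0.0, -1.4]
opening: 0.0293
t 9.1 pos [ 0.6402 -0.1912  0.1603] tool shift cm [-0.12  0.13  0.02] turn [0.06 0.01 0.06] F [-0.7  0.  -1.4] open 0.0293 q6 -0.37
```

```bash
python3 -m creep '[[[1,-0.1,0.1,0,0,0,0],[1,0,0.1,0,0,0,0],[1,0,0.1,0,0,0,0],[1,0,0,0,0,0,0],[1,0,0,0,0,0,0],[1,0,0,0,0,0,0],[1,0,0,0,0,0,0],[1,0,0,0,0,0,0]]]'; python3 d.py '[.639,-.191,.159]'
```

```text
t: 9.85
tool_pos: [0.6403, -0.1914, 0.1602]
orientation: [-1.573, -0.004, -0.003]
force: [-1.5, 1.7, 1.2]
opening: 0.0293
t 9.8 pos [ 0.6403 -0.1914  0.1602] tool shift cm [-0.13  0.12  0.04] turn [0.13 0.02 0.27] F [-1.5  1.7  1.2] open 0.0293 q6 -0.37
```

```bash
python3 -m creep '[[[0.6,0,0,0,0,0,0],[0.5,0,0,0,0,0,0],[0.3,0,0,0,0,0,0],[0.3,0,0,0,0,0,0],[0.3,0,-1,0,0,0,0],[0.2,0,-2,0,0,0,0],[0.1,0,-2,0,0,0,0],[0,0,-2,0,0,0,0]]]'; python3 d.py '[.639,-.191,.22]'
python3 - <<'E'
from h import *
for n in("top","scene"):
    c=optics.read_camera(n);cv2.imwrite(f"pics/{n}2.png",c["frame"][:,:,::-1]);np.savez(n+"2.npz",**c)
E
```

```text
t: 10.65
tool_pos: [0.6377, -0.1904, 0.229]
orientation: [-1.57, 0.002, 0.002]
force: [0.4, 0.5, -0.5]
opening: 0.0846
t 10.7 pos [ 0.6377 -0.1904  0.229 ] tool shift cm [ 0.13  0.9  -0.06] turn [-0.04  0.01 -0.15] F [ 0.4  0.5 -0.5] open 0.0846 q6 -0.37
```

View pics/scene2.png

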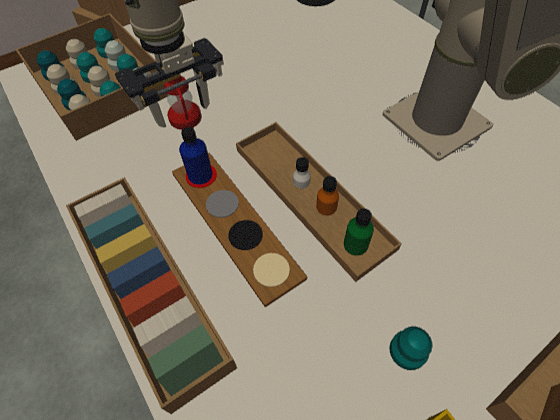

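Blue stands upright on the red pad (bottle base at about (200,180)). The lantern at (185,110) is untouched. Next is green.

```bash
python3 -m creep '[[[0,-2,0,4,0,0,0],[0,-2.4,0,4.6,0,0,0],[0,-2.4,0,4.6,0,0,0],[0,-2.4,0,4.6,0,0,0],[0,-2.4,0,4.6,0,0,0],[0,-2.4,0,4.6,0,0,0],[0,-2.4,0,4.6,0,0,0],[0,-2,0,3,0,0,0]]]';  python3 d.py '[.444,.176,.20]'
```

```text
t: 11.55
tool_pos: [0.4573, 0.1469, 0.2241]
orientation: [-1.573, 0.006, -0.007]
force: [0.7, 0.5, 0.3]
opening: 0.0926
t 11.6 pos [0.4573 0.1469 0.2241] tool shift cm [-1.36  2.41  2.9 ] turn [ 0.1  -0.49  0.04] F [0.7 0.5 0.3] open 0.0926 q6 0.21
```

```bash
python3 -m creep '[[[0,-0.8,0,1.8,0,-0.4,0],[0,-0.4,0.5,0.8,0,0,0],[0,0,2,0.2,0,0,0],[0,0,1.5,0,0,0,0],[0,0,1,0,0,0,0],[0,0,0,0,0,0,0],[0,0,0,0,0,0,0],[0,0,0,0,0,0,0]]]';  python3 d.py '[.444,.176,.116]'
```

```text
t: 12.35
tool_pos: [0.4421, 0.1779, 0.169]
orientation: [-1.573, -0.002, 0.003]
force: [0.7, 0.2, 1.2]
opening: 0.093
t 12.3 pos [0.4421 0.1779 0.169 ] tool shift cm [ 0.19  5.3  -0.18] turn [ 0.13  0.17 -0.05] F [0.7 0.2 1.2] open 0.0930 q6 0.27
```

```bash
python3 -m creep '[[[0,0.1,1,-0.1,0,0,0],[0,0,1.5,0,0,0,0],[0,0,1.4,0,0,0,0],[0,0,1,0,0,0,0],[0,0,0.4,0,0,0,0],[0,0,0,0,0,0,0],[0,0,0,0,0,0,0],[0,0,0,0,0,0,0]]]';  python3 d.py '[.444,.176,.116]'
```

```text
t: 13.15
tool_pos: [0.4437, 0.1763, 0.1118]
orientation: [-1.573, -0.002, 0.002]
force: [0.2, -0.6, 0.7]
opening: 0.0932
t 13.2 pos [0.4437 0.1763 0.1118] tool shift cm [ 0.03 -0.42 -0.04] turn [ 0.12  0.12 -0.01] F [ 0.2 -0.6  0.7] open 0.0932 q6 0.27
```

```bash
python3 -m creep '[[[0,0,-0.4,0,0,0,0],[0.4,0,0,0,0,0,0],[0.6,0,0,0,0,0,0],[1,0,0,0,0,0,0],[1,0,0,0,0,0,0],[1,0,0,0,0,0,0],[1,0,0,0,0,0,0],[1,0,0,0,0,0,0]]]' 25; python3 d.py '[.444,.176,.116]'; python3 -m creep '[[[1,0,0,0,0,0,0],[1,0,0,0,0,0,0],[1,0,-0.5,0,0,0,0],[1,0,-1.5,0,0,0,0],[1,0,-1.5,0,0,0,0],[1,0,-1.5,0,0,0,0],[1,0,-1.5,0,0,0,0],[1,0,-1,0,0,0,0]]]'; python3 d.py '[.639,-.087,.20]'
```

```text
t: 13.95
tool_pos: [0.4451, 0.1768, 0.1182]
orientation: [-1.572, -0.004, -0.001]
force: [-0.4, 0.6, 0.1]
opening: 0.0416
t 13.9 pos [0.4451 0.1768 0.1182] tool shift cm [-0.11  0.22 -0.08] turn [0.06 0.13 0.19] F [-0.4  0.6  0.1] open 0.0416 q6 0.27
t: 14.75
tool_pos: [0.4414, 0.1759, 0.1923]
orientation: [-1.575, 0.003, 0.007]
force: [0.7, -0.8, -2.9]
opening: 0.0294
t 14.8 pos [0.4414 0.1759 0.1923] tool shift cm [ 19.7   -0.79 -26.33] turn [ 0.22  0.13 -0.35] F [ 0.7 -0.8 -2.9] open 0.0294 q6 0.27
```

```bash
python3 -m creep '[[[1,1.5,0,0,0.2,0,-0.3],[1,2.8,0,0,0,0,0],[1,3,0,0,0,0,0],[1,3,0,0,0,0,0],[1,3,0,0,0,0,0],[1,3,0,0,0,0,0],[1,2,0,-1,0,0,0],[1,1,0,-2,0,0,0]]]'; python3 d.py '[.639,-.087,.20]'
```

```text
t: 15.55
tool_pos: [0.64, 0.1485, 0.1923]
orientation: [-1.57, -0.004, 0.007]
force: [-0.6, -0.1, -3.8]
opening: 0.0293
t 15.6 pos [0.64   0.1485 0.1923] tool shift cm [ -0.25  -0.79 -23.55] turn [-0.07  0.38 -0.11] F [-0.6 -0.1 -3.8] open 0.0293 q6 0.14
```

```bash
python3 -m creep '[[[1,0,0,-3,0,0.3,0],[1,0,0,-3.5,0,0,0],[1,0,0,-3.8,0,0,0],[1,0,0,-3.8,0,0,0],[1,0,0,-3.5,0,0,0],[1,0,0,-2.5,0,0,0],[1,0,0,-1.2,0,0,0],[1,0,0,0,0,0,0]]]'; python3 d.py '[.639,-.087,.20]'; python3 -m creep '[[[1,0,0,-1,0,0,0],[1,0,0,0,0,0,0],[1,0,0,0,0,0,0],[1,0,0,0,0,0,0],[1,0,0,0,0,0,0],[1,0,0,0,0,0,0],[1,0,0,0,0,0,0],[1,0,0,0,0,0,0]]]'; python3 d.py '[.639,-.087,.134]'
```

```text
t: 16.35
tool_pos: [0.6393, -0.0741, 0.1866]
orientation: [-1.569, 0.009, 0.009]
force: [-0.3, 0.4, -2.4]
opening: 0.0293
t 16.4 pos [ 0.6393 -0.0741  0.1866] tool shift cm [-0.04 -1.34 -1.29] turn [-0.07  0.02 -0.64] F [-0.3  0.4 -2.4] open 0.0293 q6 -0.19
t: 17.15
tool_pos: [0.6397, -0.0786, 0.1863]
orientation: [-1.568, 0.004, 0.014]
force: [-0.2, -0.4, -3.0]
opening: 0.0294
t 17.1 pos [ 0.6397 -0.0786  0.1863] tool shift cm [-0.01  5.23 -0.85] turn [-0.19  0.35 -0.67] F [-0.2 -0.4 -3. ] open 0.0294 q6 -0.21
```

```bash
python3 -m creep '[[[1,0,0,-0.8,-0.2,0.3,-0.7],[1,0,1,0,0,0,0],[1,0,1.5,0,0,0,0],[1,0,1,0,0,0,0],[1,0,0.7,0,0,0,0],[1,0,0,0,0,0,0],[1,0,0,0,0,0,0],[1,0,0,0,0,0,0]]]'; python3 d.py '[.639,-.087,.134]'
```

```text
t: 17.95
tool_pos: [0.6384, -0.0874, 0.1383]
orientation: [-1.571, 0.002, 0.001]
force: [0.7, -0.9, -3.0]
opening: 0.0294
t 17.9 pos [ 0.6384 -0.0874  0.1383] tool shift cm [0.06 0.43 0.04] turn [-0.01 -0.01 -0.11] F [ 0.7 -0.9 -3. ] open 0.0294 q6 -0.22
```

```bash
python3 -m creep '[[[1,0,0.2,0,0,0,0],[1,0,0.1,0,0,0,0],[1,0,0,0,0,0,0],[1,0,0,0,0,0,0],[1,0,0,0,0,0,0],[1,0,0,0,0,0,0],[1,0,0,0,0,0,0],[1,0,0,0,0,0,0]]]'; python3 d.py '[.639,-.087,.134]'
```

```text
t: 18.75
tool_pos: [0.6397, -0.0876, 0.1374]
orientation: [-1.571, -0.002, -0.001]
force: [0.6, 0.5, -3.5]
opening: 0.0289
t 18.8 pos [ 0.6397 -0.0876  0.1374] tool shift cm [-0.07  0.34  0.06] turn [0.03 0.01 0.1 ] F [ 0.6  0.5 -3.5] open 0.0289 q6 -0.22
```

```bash
python3 -m creep '[[[1,0,0.1,0,0,0,0],[1,0,0.1,0,0,0,0],[1,0,0.1,0,0,0,0],[1,0,0,0,0,0,0],[1,0,0,0,0,0,0],[1,0,0,0,0,0,0],[1,0,0,0,0,0,0],[1,0,0,0,0,0,0]]]'; python3 d.py '[.639,-.087,.134]'
```

```text
t: 19.55
tool_pos: [0.6402, -0.0877, 0.1351]
orientation: [-1.572, -0.002, -0.002]
force: [-0.3, 0.0, -1.2]
opening: 0.0297
t 19.6 pos [ 0.6402 -0.0877  0.1351] tool shift cm [-0.12  0.11  0.07] turn [0.05 0.01 0.17] F [-0.3  0.  -1.2] open 0.0297 q6 -0.22
```

```bash
python3 -m creep '[[[1,-0.1,0.1,0,0,0,0],[1,0,0.1,0,0,0,0],[1,0,0,0,0,0,0],[1,0,0,0,0,0,0],[1,0,0,0,0,0,0],[1,0,0,0,0,0,0],[1,0,0,0,0,0,0],[1,0,0,0,0,0,0]]]'; python3 d.py '[.639,-.087,.134]'
```

```text
t: 20.35
tool_pos: [0.6401, -0.0879, 0.135]
orientation: [-1.572, -0.005, -0.004]
force: [0.5, 0.0, 0.5]
opening: 0.0292
t 20.4 pos [ 0.6401 -0.0879  0.135 ] tool shift cm [-0.11  0.1   0.09] turn [0.08 0.01 0.34] F [0.5 0.  0.5] open 0.0292 q6 -0.22
```

```bash
python3 -m creep '[[[0.6,0,0,0,0,0,0],[0.5,0,0,0,0,0,0],[0.3,0,0,0,0,0,0],[0.3,0,0,0,0,0,0],[0.3,0,-1,0,0,0,0],[0.2,0,-2,0,0,0,0],[0.1,0,-2,0,0,0,0],[0,0,-2,0,0,0,0]]]'; python3 d.py '[.435,.057,.20]'
```

```text
t: 21.15
tool_pos: [0.6376, -0.0873, 0.2046]
orientation: [-1.571, 0.0, 0.001]
force: [-0.4, 0.4, -0.1]
opening: 0.0842
t 21.1 pos [ 0.6376 -0.0873  0.2046] tool shift cm [-20.26   0.47  14.44] turn [ 0.    0.01 -0.03] F [-0.4  0.4 -0.1] open 0.0842 q6 -0.22
```

```bash
python3 -m creep '[[[0,-2,0,1.5,0,0,0],[0,-2.8,0,2,0,0,0],[0,-3,0,2,0,0,0],[0,-3,0,2,0,0,0],[0,-3,0,2,0,0,0],[0,-3,0,2,0,0,0],[0,-2,0,1.5,0,0,0],[0,-1,0,1,0,0,0]]]'; python3 -m creep '[[[0,0,0,0,0,0,0],[0,0,1,0,0,0,0],[0,0,2,0,0,0,0],[0,0,2,0,0,0,0],[0,0,1,0,0,0,0],[0,0,0.5,0,0,0,0],[0,0,0,0,0,0,0],[0,0,0,0,0,0,0]]]'; python3 d.py '[.435,.057,.092]'
```

```text
t: 21.95
tool_pos: [0.4379, 0.0551, 0.2149]
orientation: [-1.573, -0.011, -0.016]
force: [0.2, -0.5, 0.7]
opening: 0.0931
t: 22.75
tool_pos: [0.4423, 0.0534, 0.1498]
orientation: [-1.574, -0.016, -0.021]
force: [-0.3, 0.4, 0.0]
opening: 0.0928
t 22.8 pos [0.4423 0.0534 0.1498] tool shift cm [-0.87  5.76  0.38] turn [ 0.17 -0.19  1.33] F [-0.3  0.4  0. ] open 0.0928 q6 0.01
```

```bash
python3 -m creep '[[[0,-0.8,0,0.4,0.2,-0.2,1.3],[0,0,1,0,0,0,0],[0,0,1.5,0,0,0,0],[0,0,1.5,0,0,0,0],[0,0,1,0,0,0,0],[0,0,0.5,0,0,0,0],[0,0,0,0,0,0,0],[0,0,0,0,0,0,0]]]'; python3 d.py '[.435,.057,.092]'
```

```text
t: 23.55
tool_pos: [0.4344, 0.0579, 0.0913]
orientation: [-1.57, -0.001, 0.0]
force: [0.7, 1.1, 0.5]
opening: 0.0929
t 23.6 pos [0.4344 0.0579 0.0913] tool shift cm [ 0.06 -0.07 -0.09] turn [-0.05  0.06  0.05] F [0.7 1.1 0.5] open 0.0929 q6 0.01
```

```bash
python3 -m creep '[[[0.4,0,0,-0.1,0,0,0],[0.5,0,0,0,0,0,0],[0.6,0,0,0,0,0,0],[1,0,0,0,0,0,0],[1,0,0,0,0,0,0],[1,0,0,0,0,0,0],[1,0,0,0,0,0,0],[1,0,0,0,0,0,0]]]' 25; python3 d.py '[.435,.057,.092]'; python3 -m creep '[[[1,0,0,0,0,0,0],[1,0,-0.5,0,0,0,0],[1,0,-1.5,0,0,0,0],[1,0,-2.2,0,0,0,0],[1,0,-2.2,0,0,0,0],[1,0,-2.2,0,0,0,0],[1,0,-1.5,0,0,0,0],[1,0,-1,0,0,0,0]]]'; python3 d.py '[.639,.019,.19]'
```

```text
t: 24.35
tool_pos: [0.4362, 0.0568, 0.0936]
orientation: [-1.57, -0.005, -0.003]
force: [-1.2, -1.3, 1.0]
opening: 0.0335
t 24.4 pos [0.4362 0.0568 0.0936] tool shift cm [-0.12  0.16  0.02] turn [-0.05  0.06  0.28] F [-1.2 -1.3  1. ] open 0.0335 q6 0.01
t: 25.15
tool_pos: [0.4321, 0.0567, 0.2059]
orientation: [-1.57, 0.002, 0.004]
force: [0.5, 0.5, -2.9]
opening: 0.0294
t 25.1 pos [0.4321 0.0567 0.2059] tool shift cm [20.69  1.5  -3.8 ] turn [-0.05  0.06 -0.24] F [ 0.5  0.5 -2.9] open 0.0294 q6 0.01
```

```bash
python3 -m creep '[[[1,1.8,0,-0.3,0,0,0],[1,2.8,0,-0.5,0,0,0],[1,3,0,-0.5,0,0,0],[1,3.2,0,-0.5,0,0,0],[1,3.2,0,-0.5,0,0,0],[1,3,0,-0.5,0,0,0],[1,2,0,-0.5,0,0,0],[1,1,0,-0.3,0,0,0]]]'; python3 -m creep '[[[1,0,0,0,0,0,0],[1,0,1,0,0,0,0],[1,0,2,0,0,0,0],[1,0,2,0,0,0,0],[1,0,1,0,0,0,0],[1,0,0.5,0,0,0,0],[1,0,0,0,0,0,0],[1,0,0,0,0,0,0]]]'; python3 d.py '[.639,.0185,.11]'
```

```text
t: 25.95
tool_pos: [0.6384, 0.0203, 0.2049]
orientation: [-1.569, 0.002, 0.006]
force: [-0.5, 0.1, -2.9]
opening: 0.0294
t: 26.75
tool_pos: [0.6343, 0.0213, 0.134]
orientation: [-1.569, 0.006, 0.011]
force: [0.6, -0.6, -1.0]
opening: 0.0298
t 26.8 pos [0.6343 0.0213 0.134 ] tool shift cm [ 0.5   2.39 -0.29] turn [-0.1   0.16 -0.62] F [ 0.6 -0.6 -1. ] open 0.0298 q6 -0.05
```

```bash
python3 -m creep '[[[1,0.5,0,-0.3,-0.1,0.2,-0.6],[1,0,0.5,0,0,0,0],[1,0,0.8,0,0,0,0],[1,0,0.5,0,0,0,0],[1,0,0,0,0,0,0],[1,0,0,0,0,0,0],[1,0,0,0,0,0,0],[1,0,0,0,0,0,0]]]'; python3 d.py '[.639,.0185,.11]'
```

```text
t: 27.55
tool_pos: [0.6415, 0.0179, 0.1173]
orientation: [-1.571, -0.003, -0.005]
force: [0.0, -0.7, -2.1]
opening: 0.0297
t 27.6 pos [0.6415 0.0179 0.1173] tool shift cm [-0.25  0.72  0.06] turn [ 0.02 -0.07  0.28] F [ 0.  -0.7 -2.1] open 0.0297 q6 -0.05
```

```bash
python3 -m creep '[[[1,-0.2,0.2,0,0,0,0.3],[1,0,0.2,0,0,0,0],[1,0,0.2,0,0,0,0],[1,0,0,0,0,0,0],[1,0,0,0,0,0,0],[1,0,0,0,0,0,0],[1,0,0,0,0,0,0],[1,0,0,0,0,0,0]]]'; python3 d.py '[.639,.0185,.11]'
```

```text
t: 28.35
tool_pos: [0.6396, 0.018, 0.1112]
orientation: [-1.571, 0.001, -0.001]
force: [-0.3, -0.3, -1.8]
opening: 0.0295
t 28.4 pos [0.6396 0.018  0.1112] tool shift cm [-0.06  0.12  0.05] turn [ 0.02 -0.06 -0.01] F [-0.3 -0.3 -1.8] open 0.0295 q6 -0.05
```

```bash
python3 -m creep '[[[1,0,0.1,0,0,0,0],[1,0,0.1,0,0,0,0],[1,0,0,0,0,0,0],[1,0,0,0,0,0,0],[1,0,0,0,0,0,0],[1,0,0,0,0,0,0],[1,0,0,0,0,0,0],[1,0,0,0,0,0,0]]]'; python3 d.py '[.639,.0185,.11]'
```

```text
t: 29.15
tool_pos: [0.6402, 0.0179, 0.1107]
orientation: [-1.571, -0.0, -0.002]
force: [-1.0, -0.1, 0.5]
opening: 0.0298
t 29.1 pos [0.6402 0.0179 0.1107] tool shift cm [-0.12  0.07  0.06] turn [ 0.03 -0.06  0.09] F [-1.  -0.1  0.5] open 0.0298 q6 -0.05
```

```bash
python3 -m creep '[[[0.6,0,0,0,0,0,0],[0.5,0,0,0,0,0,0],[0.3,0,0,0,0,0,0],[0.3,0,0,0,0,0,0],[0.3,0,-1,0,0,0,0],[0.2,0,-2,0,0,0,0],[0.1,0,-3,0,0,0,0],[0,0,-3,0,0,0,0]]]'; python3 d.py '[.439,-.039,.19]'
```

```text
t: 29.95
tool_pos: [0.6371, 0.018, 0.1995]
orientation: [-1.571, 0.007, 0.005]
force: [1.1, -0.1, 0.9]
opening: 0.0847
t 29.9 pos [0.6371 0.018  0.1995] tool shift cm [-19.79   1.1   -5.73] turn [ 0.01 -0.06 -0.42] F [ 1.1 -0.1  0.9] open 0.0847 q6 -0.05
```

```bash
python3 -m creep '[[[0,-2,0,-0.5,0,0,-0.4],[0,-2.8,0,-0.8,0,0,0],[0,-3,0,-0.8,0,0,0],[0,-3,0,-0.8,0,0,0],[0,-3,0,-0.8,0,0,0],[0,-3,0,-0.8,0,0,0],[0,-2,0,-0.6,0,0,0],[0,-0.8,0,-0.4,0,0,0]]]'; python3 -m creep '[[[0,0,0,0,0,0,0],[0,0,1,0,0,0,0],[0,0,2,0,0,0,0],[0,0,2,0,0,0,0],[0,0,2,0,0,0,0],[0,0,1,0,0,0,0],[0,0,0,0,0,0,0],[0,0,0,0,0,0,0]]]'; python3 d.py '[.439,-.039,.067]'
```

```text
t: 30.75
tool_pos: [0.4407, -0.0383, 0.2123]
orientation: [-1.573, -0.017, -0.017]
force: [-0.2, -1.1, 0.5]
opening: 0.0931
t: 31.55
tool_pos: [0.4478, -0.0378, 0.1298]
orientation: [-1.573, -0.021, -0.02]
force: [-0.2, 0.4, 1.0]
opening: 0.0928
t 31.6 pos [ 0.4478 -0.0378  0.1298] tool shift cm [-1.04  6.25 -0.11] turn [0.12 0.05 1.5 ] F [-0.2  0.4  1. ] open 0.0928 q6 -0.20
```

```bash
python3 -m creep '[[[0,-1,0,-0.1,0.1,0,1.5],[0,0,1,0,0,0,0],[0,0,1.6,0,0,0,0],[0,0,1.6,0,0,0,0],[0,0,1.2,0,0,0,0],[0,0,0.6,0,0,0,0],[0,0,0,0,0,0,0],[0,0,0,0,0,0,0]]]'; python3 d.py '[.439,-.039,.067]'
```

```text
t: 32.35
tool_pos: [0.4403, -0.0398, 0.0704]
orientation: [-1.573, -0.004, -0.003]
force: [-0.2, -0.4, -0.2]
opening: 0.093
t 32.4 pos [ 0.4403 -0.0398  0.0704] tool shift cm [-0.13  0.34  0.08] turn [0.11 0.04 0.27] F [-0.2 -0.4 -0.2] open 0.0930 q6 -0.21
```

```bash
python3 -m creep '[[[0.4,-0.1,0.3,0.1,0.1,0,0.2],[0.5,0,0,0,0,0,0],[0.6,0,0,0,0,0,0],[1,0,0,0,0,0,0],[1,0,0,0,0,0,0],[1,0,0,0,0,0,0],[1,0,0,0,0,0,0],[1,0,0,0,0,0,0]]]' 25; python3 d.py '[.439,-.039,.067]'; python3 -m creep '[[[1,0,0,0,0,0,0],[1,0,-0.5,0,0,0,0],[1,0,-1.5,0,0,0,0],[1,0,-2.2,0,0,0,0],[1,0,-2.2,0,0,0,0],[1,0,-2.2,0,0,0,0],[1,0,-1.5,0,0,0,0],[1,0,-1,0,0,0,0]]]'; python3 d.py '[.639,.1235,.18]'
```

```text
t: 33.15
tool_pos: [0.441, -0.039, 0.0695]
orientation: [-1.572, -0.004, -0.003]
force: [-1.6, 0.5, 1.3]
opening: 0.0336
t 33.1 pos [ 0.441  -0.039   0.0695] tool shift cm [-0.2   0.25 -0.  ] turn [0.04 0.04 0.29] F [-1.6  0.5  1.3] open 0.0336 q6 -0.21
t: 33.95
tool_pos: [0.4375, -0.0383, 0.1827]
orientation: [-1.57, 0.001, 0.002]
force: [0.1, 0.3, -1.4]
opening: 0.0292
t 34.0 pos [ 0.4375 -0.0383  0.1827] tool shift cm [20.17  0.24 16.17] turn [-0.04  0.04 -0.13] F [ 0.1  0.3 -1.4] open 0.0292 q6 -0.21
```

```bash
python3 -m creep '[[[1,0,0,1.5,0,0,0],[1,0,0,2.3,0,0,0],[1,0,0,2.6,0,0,0],[1,0,0,2.6,0,0,0],[1,0,0,2.6,0,0,0],[1,0,0,2.4,0,0,0],[1,0,0,1.5,0,0,0],[1,0,0,0.7,0,0,0]]]'; python3 -m creep '[[[1,1.8,0,0,0,0,0],[1,2.8,0,0,0,0,0],[1,3,0,0,0,0,0],[1,3.1,0,0,0,0,0],[1,3.1,0,0,0,0,0],[1,3,0,0,0,0,0],[1,2,0,0,0,0,0],[1,1,0,0,0,0,0]]]'; python3 d.py '[.6385,.1235,.0855]'
```

```text
t: 34.75
tool_pos: [0.4375, 0.1281, 0.1845]
orientation: [-1.571, 0.003, -0.002]
force: [-0.1, -1.6, -0.5]
opening: 0.0299
t: 35.55
tool_pos: [0.6407, 0.1257, 0.1808]
orientation: [-1.573, 0.006, 0.004]
force: [0.1, 0.2, -1.6]
opening: 0.0297
t 35.5 pos [0.6407 0.1257 0.1808] tool shift cm [-0.16  9.53 -0.19] turn [ 0.14 -0.07 -0.34] F [ 0.1  0.2 -1.6] open 0.0297 q6 0.12
```

```bash
python3 -m creep '[[[1,-0.2,1,-0.2,0.1,0,-0.3],[1,0,2,0,0,0,0],[1,0,2.2,0,0,0,0],[1,0,1.8,0,0,0,0],[1,0,0.8,0,0,0,0],[1,0,0,0,0,0,0],[1,0,0,0,0,0,0],[1,0,0,0,0,0,0]]]'; python3 d.py '[.6385,.1235,.0855]'
```

```text
t: 36.35
tool_pos: [0.6353, 0.1195, 0.0962]
orientation: [-1.573, 0.007, 0.001]
force: [-0.4, -0.4, -1.1]
opening: 0.0295
t 36.4 pos [0.6353 0.1195 0.0962] tool shift cm [0.32 1.07 0.4 ] turn [ 0.11 -0.21 -0.29] F [-0.4 -0.4 -1.1] open 0.0295 q6 0.11
```

```bash
python3 -m creep '[[[1,0.3,0,0.4,0.1,-0.2,-0.3],[1,0,0.3,0,0,0,0],[1,0,0.3,0,0,0,0],[1,0,0,0,0,0,0],[1,0,0,0,0,0,0],[1,0,0,0,0,0,0],[1,0,0,0,0,0,0],[1,0,0,0,0,0,0]]]'; python3 d.py '[.6385,.1235,.0855]'
```

```text
t: 37.15
tool_pos: [0.6408, 0.1244, 0.0932]
orientation: [-1.57, -0.005, -0.004]
force: [-0.2, 0.1, -0.6]
opening: 0.0294
t 37.1 pos [0.6408 0.1244 0.0932] tool shift cm [-0.24  0.77 -0.09] turn [-0.03  0.03  0.35] F [-0.2  0.1 -0.6] open 0.0294 q6 0.11
```

```bash
python3 -m creep '[[[1,-0.2,0.2,-0.1,0,0,0.3],[1,0,0.2,0,0,0,0],[1,0,0.1,0,0,0,0],[1,0,0,0,0,0,0],[1,0,0,0,0,0,0],[1,0,0,0,0,0,0],[1,0,0,0,0,0,0],[1,0,0,0,0,0,0]]]'; python3 d.py '[.6385,.1235,.0855]'
```

```text
t: 37.95
tool_pos: [0.6385, 0.1231, 0.0876]
orientation: [-1.57, -0.0, 0.0]
force: [-0.3, -0.0, -1.3]
opening: 0.0299
t 38.0 pos [0.6385 0.1231 0.0876] tool shift cm [-0.    0.21  0.04] turn [-0.03  0.02  0.01] F [-0.3 -0.  -1.3] open 0.0299 q6 0.11
```

```bash
python3 -m creep '[[[1,0,0.1,0,0,0,0],[1,0,0.1,0,0,0,0],[1,0,0,0,0,0,0],[1,0,0,0,0,0,0],[1,0,0,0,0,0,0],[1,0,0,0,0,0,0],[1,0,0,0,0,0,0],[1,0,0,0,0,0,0]]]'; python3 d.py '[.6385,.1235,.0855]'
```

```text
t: 38.75
tool_pos: [0.639, 0.1233, 0.0865]
orientation: [-1.57, -0.001, -0.001]
force: [0.2, -0.3, 0.5]
opening: 0.0294
t 38.8 pos [0.639  0.1233 0.0865] tool shift cm [-0.05  0.1   0.02] turn [-0.04  0.03  0.08] F [ 0.2 -0.3  0.5] open 0.0294 q6 0.11
```

```bash
python3 -m creep '[[[1,0,0.1,0,0,0,0],[1,0,0,0,0,0,0],[1,0,0,0,0,0,0],[1,0,0,0,0,0,0],[1,0,0,0,0,0,0],[1,0,0,0,0,0,0],[1,0,0,0,0,0,0],[1,0,0,0,0,0,0]]]'; python3 d.py '[.6385,.1235,.0855]'
```

```text
t: 39.55
tool_pos: [0.6394, 0.1234, 0.0865]
orientation: [-1.57, -0.002, -0.001]
force: [-1.5, -0.2, 0.1]
opening: 0.0296
t 39.5 pos [0.6394 0.1234 0.0865] tool shift cm [-0.09  0.1   0.01] turn [-0.05  0.03  0.12] F [-1.5 -0.2  0.1] open 0.0296 q6 0.11
```

Height has stalled and the load is off, so white is standing. I release, rise, back away and inspect.

```bash
python3 -m creep '[[[0.6,0,0,0,0,0,0],[0.5,0,0,0,0,0,0],[0.3,0,0,0,0,0,0],[0.3,0,0,0,0,0,0],[0.3,0,-1,0,0,0,0],[0.2,0,-2,0,0,0,0],[0.1,0,-3,0,0,0,0],[0,0,-4,0,0,0,0]]]'; python3 -m creep '[[[0,0,-3,0,0,0,0],[0,-2,-2,0,0,0,0],[0,-4,0,0,0,0,0],[0,-4,0,0,0,0,0],[0,-4,0,0,0,0,0],[0,-4,0,0,0,0,0],[0,-2,0,0,0,0,0],[0,0,0,0,0,0,0]]]'
python3 - <<'E'
from h import *
for n in("top","scene"):
    c=optics.read_camera(n);cv2.imwrite(f"pics/{n}3.png",c["frame"][:,:,::-1]);np.savez(n+"3.npz",**c)
H=dict(blue=.155,green=.13,amber=.105,white=.08)
T=dict(blue=(.639,-.191),green=(.639,-.087),amber=(.639,.0187),white=(.638,.1235))
for n in("top","scene"):
    c=dict(np.load(n+"3.npz"));X=cloud(c);v,u=np.mgrid[:420,:560]
    for k,(x,y) in T.items():
        near=(np.hypot(X[...,0]-x,X[...,1]-y)<.04)&(c["depth"]>0)&(X[...,2]<.19)
        if n=="scene" or 1:
            z=X[near][:,2]; zt=np.sort(z)[-15:].mean() if len(z)>15 else 0
            m=near&(X[...,2]>H[k]+.021-.005);q=X[m]
            if m.sum()<10: print(n,k,"hidden",zt);continue
            uv=((u[m].min()+u[m].max())/2,(v[m].min()+v[m].max())/2)
            print(n,k,"ztop %.3f n%d"%(zt,m.sum()),"err mm med",((np.median(q,0)[:2]-[x,y])*1e3).round(1),"ray",((ray(c,uv,H[k]+.021)[:2]-[x,y])*1e3).round(1))
    a=dict(np.load(n+"0.npz"))
    Xa=cloud(a)
    for k,b in dict(lantern=(150,30,30),insul=(10,110,110)).items():
        r=[]
        for cc,XX in((a,Xa),(c,X)):
            f=cc["frame"].astype(int);d=f[...,0]-f[...,1:].max(-1) if k=="lantern" else f[...,1:].min(-1)-f[...,0]
            m=(d>40)&(XX[...,2]>.015)&(XX[...,0]>.4)&(XX[...,0]<.7)&((XX[...,1]<-.28)&(XX[...,1]>-.5) if k=="lantern" else (XX[...,1]>.3)&(XX[...,1]<.5))
            r.append((int(m.sum()),np.median(XX[m],0).round(3)))
        print(n,k,r)
E
python3 d.py '[.45,.12,.25]'
```

```text
t: 40.35
tool_pos: [0.6347, 0.1227, 0.1826]
orientation: [-1.571, 0.008, 0.009]
force: [-0.1, -0.0, -0.4]
opening: 0.0846
t: 41.15
tool_pos: [0.4338, 0.123, 0.2508]
orientation: [-1.568, -0.01, -0.01]
force: [-0.1, 0.5, 1.0]
opening: 0.0929
top blue ztop 0.179 n118 err mm med [0.9 1.1] ray [0.6 0.3]
top green ztop 0.154 n110 err mm med [ 0.1 -0.2] ray [ 1.2 -1.6]
top amber ztop 0.129 n105 err mm med [-1.4 -1.2] ray [-1.2 -0.1]
top white ztop 0.104 n87 err mm med [-0.9 -1.9] ray [-1.8 -1.9]
top lantern [(863, array([ 0.567, -0.397,  0.118])), (947, array([ 0.566, -0.397,  0.112]))]
top insul [(370, array([0.509, 0.399, 0.075])), (0, array([nan, nan, nan]))]
scene blue ztop 0.178 n121 err mm med [2.1 0.3] ray [2.5 1.3]
scene green ztop 0.153 n132 err mm med [ 1.3 -0.4] ray [ 1.7 -0.2]
scene amber ztop 0.128 n145 err mm med [-0.1 -0.4] ray [-0.   0.7]
scene white ztop 0.103 n162 err mm med [-0.4  0. ] ray [-1.   0.3]
scene lantern [(987, array([ 0.583, -0.393,  0.075])), (1062, array([ 0.583, -0.392,  0.074]))]
scene insul [(1092, array([0.525, 0.415, 0.069])), (1136, array([0.524, 0.415, 0.068]))]
t 41.2 pos [0.4358 0.1229 0.2508] tool shift cm [ 1.42  0.1  -0.29] turn [-0.15 -0.04  0.76] F [0.3 0.1 0.2] open 0.0933 q6 0.16
  return _methods._mean(a, axis=axis, dtype=dtype,
  ret = um.true_divide(
```

View pics/scene3.png

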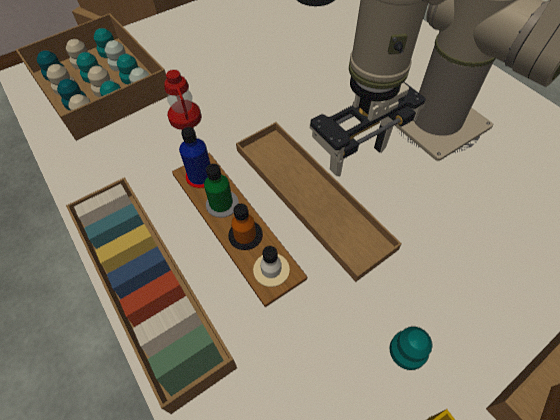

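View pics/top3.png

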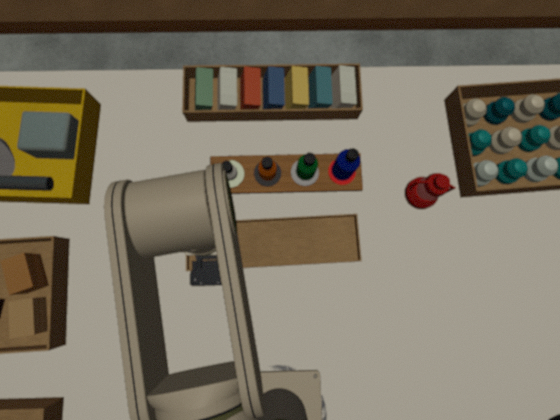

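The scene view shows blue (195,160), green (217,190), amber (243,228) and white (270,264) upright on red, grey, charcoal and cream, each ringed by its pad. The lantern (180,100) and insulator (411,347) are unmoved, and the gripper is empty and clear. The top view agrees, though the arm hides the insulator there. I hand in.

```bash
python3 -c "
from plant import robot;print(robot.close_job())"
```

```text
the job is handed in; nothing more can be done
None
```

The job is handed in, at about 41 s on the robot's clock. All four bottles are standing upright in height order: blue on red, green on grey, amber on charcoal and white on cream. I gripped each by its cap and eased it down until the load came off before letting go.

- **Placement:** In the last camera check, the caps were within about 3 mm of the pad centres in both the top and scene views. The two views differ by up to about 2 mm, which matches the stated calibration. Cap-top heights read 2–3 mm above nominal, the same slight excess (1–3 mm) as before the move, so I take it as measurement bias.
- **Lantern and insulator:** The lantern's position matches the start within about 1 mm in both views. The insulator matches in the scene view, but the arm hid it in the final top view, so that check rests on one camera.
- **Forces:** Every reading I took at the end of a move stayed within a few newtons, and the open gripper ended well clear of everything.

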